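Clear the drilling bed and hold the rail to the fence

ROBOT

A 7-joint arm with a two-finger parallel gripper is mounted at the origin on the work surface. World frame = base frame: x ahead of the robot, y to its left, z up, the work surface at z = 0. Lengths are in m, angles in rad, forces in N, time in s.
With the tool pointing down it reaches from about 0.4 to 0.875 m from the base axis. Payload 19.3 kg.
Tool frame: the origin (TCP) lies on the centre line of the jaws, within the pads' length; the fingertips stand 14 mm ahead of it and the grasp point (between the pads) lies 5 mm behind it; y points along the fingers, x is the direction in which the jaws open and shut, and the axes are right-handed (so a half turn about y gives the same grasp; the last joint's range is limited). The gripper opens to 85 mm and grips with 20 to 120 N. Pads are 22 mm wide; open, the fingers measure 114 mm over their backs; the gripper's body (76 mm by 85 mm) begins 54 mm behind the grasp point. The pads swing forward as they close: fully open they stand 13 mm farther back than shut.
Start: joints at [1.179, 0.521, -0.036, 1.599, 0.021, 1.021, -0.113], TCP at [0.198, -0.593, 0.245] pointing down, gripper open.
Joint ranges: [-2.91, 2.91], [-0.3, 2.13], [-1.5, 1.42], [0.17, 2.43], [-1.26, 4.41], [0.16, 1.93], [-2.52, 2.52]. Speed limits (rad/s): [1.89, 1.89, 2.39, 2.39, 3.01, 3.01, 3.01].

INTERFACE

Orientations are given as [roll, pitch, yaw] about the fixed x, y, z axes, in that order (R = Rz(yaw) Ry(pitch) Rx(roll)).
In Python, from workcell import monitor, grab_frame, workorder gives the robot as it stands.
- The arm moves only by the tool drive_tool, never from a script. Its argument "steps" is one flat list of numbers, 5 for each row, row after row: the finger opening in mm, from 0 to 85.4, then the shift along the world's x, y, z in mm, then the turn about the world's z in degrees. In form: [fingers, tx, ty, tz, twist, fingers, tx, ty, tz, twist, ...]. A call has exactly 5 rows; each row shifts and turns the commanded pose from where the row before left it; what a row does not reach is not made up. A row lasts 1/12 s, in which the tool goes at most 41.7 mm and 7.16 degrees, less where a joint would pass 70% of its speed; a pose out of reach is approached as far as the arm can. A call is refused whole if a number of a shift passes 41.7 or a number of a turn 7.16, either way. A call with a gripper value outside its range is refused whole. The fingers move at their own pace and stop on an object; "grip_force" is the grip in N (left out, the last holds). Time passes only in rows, so rows that do not move let the fingers close, or fill a call up. It gives the time, the measured TCP pose, the force and the opening at its end, in the units of the state.
- monitor.observe(): the state, without advancing time (a new reading comes with each control period).
- grab_frame(name): name is "side" or "top" or "wrist"; returns a dict with "frame" (480x640x3 uint8, red, green, blue), "vertical_fov" (degrees; the focal length in pixels is half the picture's height over the tangent of half this angle, whatever the lens; pixels are square), "cx", "cy" (the principal point, pixels), "k1" (the pictures are not rectified: a ray, as slopes to the right and down, at radius r is drawn at 1 + k1 r^2 times it, then the intrinsics apply), "xyz" and "orientation" of the camera in the world. Camera axes: x right, y down, z forward; pixel columns grow to the right and rows downward; lengths in m; the calibration is good to about 2 mm. A picture is of the moment at which its call begins. There is no depth.
- workorder.job_done(): hands the job in, once; it reports no verdict.
The state is a dict: "clock": time; "qpos": joint angles; "qd": joint speeds; "joint_efforts": joint torques, N m; "position": TCP position; "tool_rot": TCP orientation; "force": force on the tool from outside, world axes, zero at the start; "moment": the same for the moment, N m; "grip_width": finger opening in m.
Only numpy, scipy, OpenCV 4.12 (cv2) and the standard library are available. Lean on these libraries where they do the work, as an engineer would, in place of code of your own. Each camera call takes 0.05 s, during which the arm holds its last target. There are 200 camera calls.

TASK

The red caddy is in the way on the drilling bed: take it by its wooden handle and hang it by that handle on the hook of the steel stand, and let go of it. Then slide the stepped wooden rail back until it is flush along the fence, and with one diagonal push press it firmly (about 10 N each way) against the fence and down on the bed together. Finish while still holding it pressed like this, without letting go, and leave the other things on the bench where they are.

Things in the scene. Friction and masses are not known exactly. Their poses are not given: they have to be found in the camera images.
- bed: Level, smooth grey board (slippery: friction about 0.25), 240 mm along its x, 320 mm along its y, fixed on a steel plate on the bench. Origin at the centre of the board's underside; its working top is 18 mm above the origin (30 mm above the bench). Its x axis points to the fence. It stands on the left or the right of the bench, turned by up to 17 degrees, and cannot move.
- fence: Fixed aluminium fence, 20 mm thick (x), 320 mm long (y), 50 mm high, standing along the far side of the bed. Origin at the centre of its underside, on the bed's top; same axes as the bed. Its working face, towards the robot, is 10 mm from the origin along -x. It does not give.
- rail_centre (a point): Centre of the rail, 20 mm above its underside. x points towards the fence, y along the rail, z up. The back face at x = +30 mm goes against the fence.
- rail_rebate (a point): Inner corner of the rail's rebate, mid-length, on the rail; axes as rail_centre. The step's level tread runs from here 24 mm along -x, 20 mm above the underside; its upright face rises 20 mm from here and looks along -x. Fingertips set in this corner can push the rail both forward (x) and down.
- rail: Loose hardwood rail lying on the bed in front of the fence, turned up to 11 degrees from it; 60 mm wide (x), 150 mm long (y), 40 mm high, 0.15 to 0.28 kg. Its long edge on the robot's side has a rebate (step) over the whole length, 24 mm wide and 20 mm deep. Origin at the centre of its underside.
- caddy_handle (a point): Middle of the caddy's handle: a level, straight round wooden bar, 10 mm thick, 100 mm long along this point's y axis, its axis 120 mm above the caddy's underside. The hook takes the middle of the bar, so the bar is best pinched across (fingers closing along x) some 28 mm to one side of this point.
- caddy: Loose red open tray 70 mm (x) by 110 mm (y) by 45 mm high with fixed dowels in it, 0.14 to 0.22 kg; a flat upright at each end (y) carries the wooden handle bar. It stands on the bed between the rail and the fence. Origin at the centre of its underside.
- hook_seat (a point): Where the middle of the handle bar's axis lies when hung: 10 mm above the bottom of the hook's valley, 210 mm above the bench. The hook is an 8 mm steel bar that comes from the post along -x of this point, dips into the valley and turns up. x of this point goes to the post, y across the hook: a hung handle lies along y.
- hook_tip (a point): Top of the hook's upturned end, 24 mm from hook_seat along -x and 16 mm higher; the handle bar passes over this and comes down behind it.
- hookstand: Fixed steel hook stand on the side of the bench opposite to the bed: base plate 110 x 130 x 14 mm and a post 16 mm thick, 230 mm tall, at the origin (78 mm from hook_seat along +x). Its hook points along -x, turned by up to 20 degrees.
- offcut: Leave alone: small pale wood block 30 x 45 x 20 mm lying at one end of the grey bed; origin at the centre of its underside.
- glue: Leave alone: yellow glue bottle with red cap, 56 mm across, 140 mm tall, beyond the work area; origin at the centre of its underside.
- jar: Leave alone: amber glass jar with steel cap, 68 mm across, 90 mm tall, beyond the work area; origin at the centre of its underside.
- mug: Leave alone: blue ceramic mug, 80 mm across, 90 mm tall; origin at the centre of its underside.
- hammer: Leave alone: hammer, 260 mm long, lying far to the left; origin at the centre of its underside.
- screwdriver: Leave alone: screwdriver with orange handle, 200 mm long, lying far to the right; origin at the centre of its underside.
- plane: Leave alone: small block plane, 150 mm long, 55 mm high, lying to the right; origin at the centre of its underside.

How it is judged:
By the outcome, as a careful person would: the job done as asked, in the order asked, and still so for the second after the job is handed in, while the arm keeps its last pose, push and grip.
It also fails if it takes over 59 s, if anything falls off the work surface, if the arm or the gripper's body presses on something with over 40 N, if the wrist force passes 120 N, or if a joint passes its speed limit or range.

## Working session

There is one attempt and no reset: what is moved stays moved. The work goes in short steps, Python scripts to look and compute and a tool call to move; the robot and the scene stay as the last step left them, time stands still between calls to the robot, and variables do not carry over. Pictures are saved under pics/ and viewed, about 8 in all and at most 12, crops included, and the job is handed in when it is done.

Besides the shell and the picture viewer there is one more tool, called after "Emit:" as name(argument=value, ...), one argument or row to a line, values as JSON. drive_tool: Moves the arm, as the interface text tells. Its arguments: {"type":"object","properties":{"steps":{"type":"array"},"grip_force":{"type":"number"}},"required":["steps"]}

```bash
ls; mkdir -p pics; cat > h.py <<'E'
import numpy as np, cv2
from scipy.spatial.transform import Rotation as R
from workcell import monitor, grab_frame, workorder
def snap(n,f):
    d=grab_frame(n); cv2.imwrite(f'pics/{f}.png',d['frame'][:,:,::-1])
    np.savez(f'pics/{f}.npz',**{k:np.asarray(v) for k,v in d.items()}); return d
def load(f): return dict(np.load(f'pics/{f}.npz'))
def cam(d):
    f=240/np.tan(np.radians(float(d['vertical_fov']))/2)
    o=np.asarray(d['orientation'],float)
    M=o if o.shape==(3,3) else R.from_euler('xyz',o).as_matrix()
    return f,M,np.asarray(d['xyz'],float)
def ray(d,u,v):
    f,M,c=cam(d); K=np.array([[f,0,float(d['cx'])],[0,f,float(d['cy'])],[0,0,1]])
    x=(u-d['cx'])/f;y=(v-d['cy'])/f; a,b=x,y
    for _ in range(30):
        s=1+float(d['k1'])*(a*a+b*b); a,b=x/s,y/s
    r=M@np.array([float(a),float(b),1]); return c,r/np.linalg.norm(r)
def onz(d,u,v,z):
    c,r=ray(d,u,v); return c+r*(z-c[2])/r[2]
def two(d1,p1,d2,p2):
    c1,r1=ray(d1,*p1);c2,r2=ray(d2,*p2)
    t=np.linalg.lstsq(np.c_[r1,-r2],c2-c1,rcond=None)[0]
    a,b=c1+t[0]*r1,c2+t[1]*r2; return (a+b)/2,np.linalg.norm(a-b)
def proj(d,p):
    f,M,c=cam(d); q=M.T@(np.asarray(p)-c); a,b=q[:2]/q[2]; s=1+float(d['k1'])*(a*a+b*b)
    return np.array([d['cx']+f*a*s,d['cy']+f*b*s],float)
E
python3 - <<'E'
from h import *
s=monitor.observe(); print(s)
for n in('top','side'):
    d=snap(n,n+'0'); print(n,{k:v for k,v in d.items() if k!='frame'})
E
```

```text
pics
{'clock': 0.0, 'qpos': array([ 1.17879555,  0.52204325, -0.03631454,  1.60000749,  0.02119688,
        1.02109575, -0.11279137]), 'qd': array([-1.24849858e-03, -2.87674428e-04,  3.14665396e-04, -2.28440391e-04,
       -3.62367908e-04, -3.43738175e-04,  5.96666236e-05]), 'joint_efforts': array([-3.97163903e-04, -9.27116776e+01,  1.97961174e+00, -3.69925368e+01,
        1.77541684e-02,  8.30771634e-03, -3.55557188e-05]), 'position': array([ 0.19752867, -0.59262214,  0.24470783]), 'tool_rot': array([-1.57088360e+00,  1.16570261e-03, -1.24900973e+00]), 'force': array([ 0.50869115, -0.11131453,  0.57558845]), 'moment': array([ 0.01444833,  0.02573319, -0.02939426]), 'grip_width': 0.08523286305587514}
top {'vertical_fov': 53.17724691362433, 'cx': 325.4444865940656, 'cy': 242.32333338847806, 'k1': -0.0475055301334206, 'xyz': array([0.41843945, 0.01311927, 1.48232381]), 'orientation': array([-3.04134958, -0.00706836, -1.54371471])}
side {'vertical_fov': 57.12239308824867, 'cx': 318.7539914919605, 'cy': 236.5929010513699, 'k1': -0.0661095179387481, 'xyz': array([-0.04283079,  0.69442101,  1.20876101]), 'orientation': array([-2.42874019,  0.01401985, -2.44757949])}
```

View pics/top0.png

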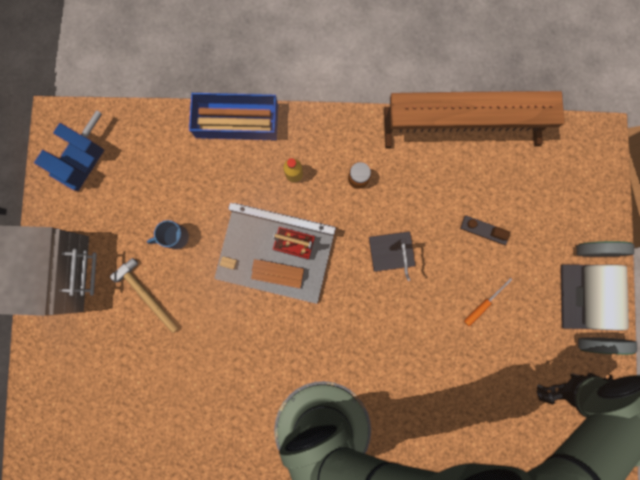

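View pics/side0.png

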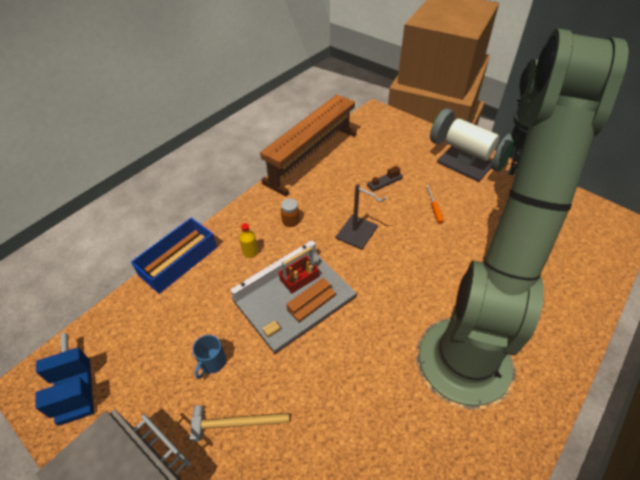

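Top view: the bed is centred near (276,253) with the fence on its far side, rail (278,274), caddy (295,243), offcut (228,263) and hook stand (392,252) with its hook out to about (406,275). The side view agrees: caddy (300,275), hook (370,193).

```bash
python3 - <<'E'
from h import *
t=load('top0');s=load('side0')
def hsv(d): return cv2.cvtColor(d['frame'],cv2.COLOR_RGB2HSV)
h=hsv(t)
def cont(m,lo,roi):
    z=np.zeros_like(m);x0,x1,y0,y1=roi;z[y0:y1,x0:x1]=m[y0:y1,x0:x1]
    c=cv2.findContours(z,0,2)[0];return max(c,key=cv2.contourArea)
red=cv2.inRange(h,(0,150,60),(6,255,255))|cv2.inRange(h,(172,120,60),(180,255,255))
c=cont(red,0,(260,330,215,270));print('caddy',cv2.minAreaRect(c),cv2.contourArea(c))
for p in [(x,y) for x,y in [(293,240),(278,274),(285,272),(260,262),(405,275),(404,240),(228,263),(225,290),(340,240)]]: print(p,h[p[1],p[0]])
grey=cv2.inRange(h,(0,0,60),(180,70,170));c=cont(grey,0,(205,345,195,310));b=cv2.minAreaRect(c);print('bed',b)
for q in cv2.boxPoints(b): print(onz(t,*q,0.03).round(3))
for n,p,z in [('rail',(278,274),.07),('caddyhandle',(295,240),.15),('hook',(406,275),.22),('hookpost',(402,239),.23),('fenceL',(234,209),.08),('fenceR',(335,230),.08),('offc',(228,263),.05)]: print(n,onz(t,*p,z).round(3))
# enlarged crops
a=cv2.resize(t['frame'][195:310,205:425],None,fx=3.6,fy=3.6,interpolation=2)
cv2.imwrite('pics/c0.png',a[:,:,::-1]);print(a.shape)
E
```

```text
caddy ((292.8884582519531, 248.2423095703125), (34.6437873840332, 11.05093002319336), 15.255120277404785) 217.0
(293, 240) [ 16 121 189]
(278, 274) [ 12 154 169]
(285, 272) [ 12 157 166]
(260, 262) [ 12 141 164]
(405, 275) [ 11  96 143]
(404, 240) [ 3 29 79]
(228, 263) [ 16 118 195]
(225, 290) [ 12 133 177]
(340, 240) [ 13 140 188]
bed ((274.6387634277344, 252.49325561523438), (106.75868225097656, 78.66593933105469), 13.600542068481445)
[0.446 0.342 0.03 ]
[0.682 0.297 0.03 ]
[ 0.613 -0.023  0.03 ]
[0.38  0.026 0.03 ]
rail [0.463 0.144 0.07 ]
caddyhandle [0.557 0.093 0.15 ]
hook [ 0.465 -0.207  0.22 ]
hookpost [ 0.559 -0.194  0.23 ]
fenceL [0.651 0.28  0.08 ]
fenceR [ 0.597 -0.02   0.08 ]
offc [0.492 0.297 0.05 ]
(414, 792, 3)
```

View pics/c0.png

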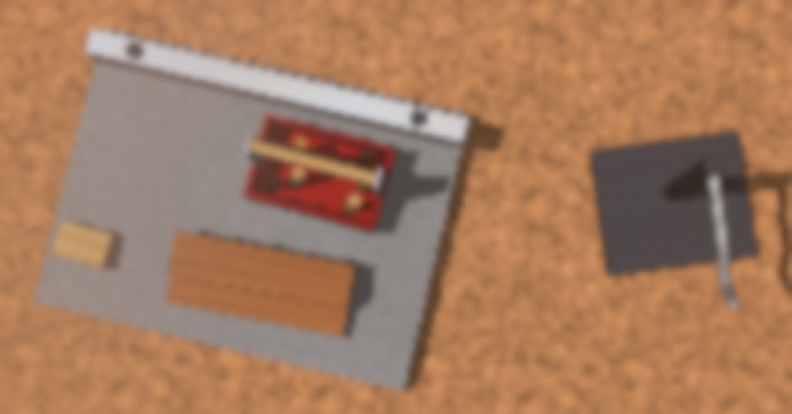

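```bash
python3 - <<'E'
from h import *
t=load('top0')
def C(u,v): return (205+u/3.6-.4,195+v/3.6-.4)
def P(n,a,b,z):
    A,B=onz(t,*C(*a),z),onz(t,*C(*b),z);print(n,A.round(3),B.round(3),'mid',((A+B)/2).round(3),'yaw',np.degrees(np.arctan2(*(B-A)[1::-1])).round(1),'len',np.linalg.norm(B-A).round(3));return A,B
P('handle R->L',(378,180),(250,148),.15)
P('hook tip->post',(735,303),(714,180),.226)
P('fence front R->L',(462,140),(92,58),.08)
P('bed near R->L',(408,388),(37,302),.03)
P('rail top back R->L',(355,264),(176,233),.07)
P('rail front R->L',(345,335),(168,303),.05)
P('base front',(755,254),(609,273),.014)
P('base back',(738,132),(592,152),.014)
E
```

```text
handle R->L [0.545 0.051 0.15 ] [0.567 0.151 0.15 ] mid [0.556 0.101 0.15 ] yaw 77.5 len 0.103
hook tip->post [ 0.455 -0.213  0.226] [ 0.545 -0.197  0.226] mid [ 0.5   -0.205  0.226] yaw 10.4 len 0.091
fence front R->L [ 0.586 -0.014  0.08 ] [0.646 0.292 0.08 ] mid [0.616 0.139 0.08 ] yaw 79.0 len 0.312
bed near R->L [0.383 0.024 0.03 ] [0.446 0.338 0.03 ] mid [0.414 0.181 0.03 ] yaw 78.7 len 0.32
rail top back R->L [0.483 0.07  0.07 ] [0.504 0.218 0.07 ] mid [0.494 0.144 0.07 ] yaw 81.8 len 0.149
rail front R->L [0.425 0.078 0.05 ] [0.447 0.225 0.05 ] mid [0.436 0.151 0.05 ] yaw 81.4 len 0.149
base front [ 0.503 -0.268  0.014] [ 0.484 -0.144  0.014] mid [ 0.494 -0.206  0.014] yaw 98.9 len 0.126
base back [ 0.608 -0.253  0.014] [ 0.587 -0.127  0.014] mid [ 0.598 -0.19   0.014] yaw 99.4 len 0.127
```

Emit:
drive_tool(
  steps=[85,14.6,28.8,3.4,2.4,85,14.6,28.8,3.4,2.4,85,14.6,28.8,3.4,2.4,85,14.6,28.8,3.4,2.4,85,14.6,28.8,3.4,2.4],
)

```text
clock: 0.52
position: [0.271, -0.4473, 0.2622]
tool_rot: [-1.571, 0.0, -1.038]
force: [0.4, -0.1, 0.1]
grip_width: 0.085
```

Emit:
drive_tool(
  steps=[85,14.6,28.8,3.4,2.4,85,14.6,28.8,3.4,2.4,85,14.6,28.8,3.4,2.4,85,14.6,28.8,3.4,2.4,85,14.6,28.8,3.4,2.4],
)

```text
clock: 0.93
position: [0.3439, -0.3034, 0.2794]
tool_rot: [-1.571, 0.0, -0.828]
force: [0.2, -0.4, 0.2]
grip_width: 0.0852
```

Emit:
drive_tool(
  steps=[85,14.6,28.8,3.4,2.4,85,14.6,28.8,3.4,2.4,85,14.6,28.8,3.4,2.4,85,14.6,28.8,3.4,2.4,85,14.6,28.8,3.4,2.4],
)

```text
clock: 1.35
position: [0.4169, -0.1594, 0.2965]
tool_rot: [-1.571, 0.0, -0.619]
force: [0.8, -0.5, -0.5]
grip_width: 0.085
```

Emit:
drive_tool(
  steps=[85,14.6,28.8,3.4,2.4,85,14.6,28.8,3.4,2.4,85,14.6,28.8,3.4,2.4,85,14.6,28.8,3.4,2.4,85,14.6,28.8,3.4,2.4],
)

```text
clock: 1.77
position: [0.4899, -0.0154, 0.3134]
tool_rot: [-1.571, 0.0, -0.409]
force: [0.5, 0.2, 0.4]
grip_width: 0.0851
```

```bash
python3 - <<'E'
from h import *
d=snap('wrist','w1');print({k:v for k,v in d.items() if k!='frame'})
t=load('w1')
for p in [(.556,.101,.15),(.567,.151,.15),(.545,.051,.15),(.469,-.21,.21)]: print(proj(t,p))
E
```

```text
{'vertical_fov': 71.26956068273853, 'cx': 324.3998644704279, 'cy': 242.72114209539575, 'k1': -0.05321575563540021, 'xyz': array([0.52018429, 0.05503021, 0.44145121]), 'orientation': array([ 2.83405237e+00, -3.13725006e-04, -4.07821608e-01])}
[342.79300558  63.29097854]
[330.76680681  -7.99988628]
[353.67512285 129.31648329]
[387.72091645 440.3123894 ]
```

Emit:
drive_tool(
  steps=[85,14.4,28.6,3,2.2,85,14.4,28.6,3,2.2,85,14.4,28.6,3,2.2,85,14.4,28.6,3,2.2,85,14.4,28.6,3,2.2],
)

```text
clock: 2.23
position: [0.562, 0.1274, 0.3282]
tool_rot: [-1.571, 0.0, -0.218]
force: [-0.3, -1.0, -0.8]
grip_width: 0.0853
```

```bash
python3 - <<'E'
from h import *
d=snap('wrist','w2');print({k:v for k,v in d.items() if k!='frame'})
t=load('w2')
for p in [(.556,.101,.15),(.567,.151,.15),(.545,.051,.15),(.469,-.21,.21)]: print(proj(t,p))
a=np.hstack([cv2.resize(load(f)['frame'],(400,300)) for f in('w1','w2')])
cv2.imwrite('pics/w12.png',a[:,:,::-1])
E
```

```text
{'vertical_fov': 71.26956068273853, 'cx': 324.3998644704279, 'cy': 242.72114209539575, 'k1': -0.05321575563540021, 'xyz': array([0.57817303, 0.20240765, 0.45623763]), 'orientation': array([ 2.83383986e+00, -1.72283202e-04, -2.16243008e-01])}
[324.45040492 249.10184037]
[324.46999387 196.39824635]
[324.43250028 296.94780986]
[308.40493793 534.38093647]
```

View pics/w12.png

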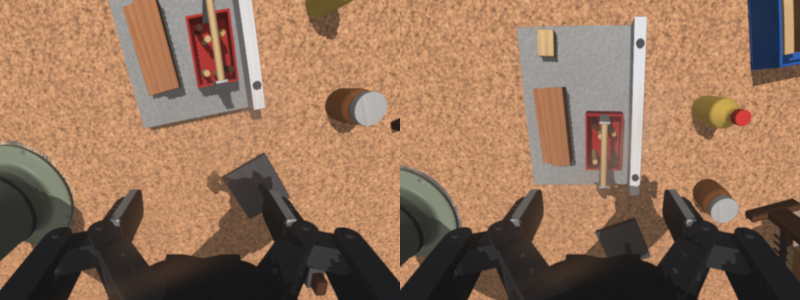

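Both wrist views show the handle: right end at about (355,131) in w1 and (325,299) in w2. These are close to the predictions. Next I'll triangulate its height and refine the line.

```bash
python3 - <<'E'
from h import *
a,b=load('w1'),load('w2')
print(two(a,(355,131),b,(325,299)))
for f,d,roi in(('w1',a,(320,375,0,145)),('w2',b,(305,350,180,310))):
    h=cv2.cvtColor(d['frame'],cv2.COLOR_RGB2HSV);m=cv2.inRange(h,(12,60,140),(24,190,255))
    z=np.zeros_like(m);x0,x1,y0,y1=roi;z[y0:y1,x0:x1]=m[y0:y1,x0:x1]
    c=max(cv2.findContours(z,0,2)[0],key=cv2.contourArea);r=cv2.minAreaRect(c);print(f,r,cv2.boundingRect(c))
    vx,vy,x,y=cv2.fitLine(c,2,0,.01,.01).ravel()
    y0,y1=c[:,0,1].min(),c[:,0,1].max()
    for yy in(y0,y1): print(yy,x+(yy-y)*vx/vy,onz(d,x+(yy-y)*vx/vy,yy,.15).round(4))
E
```

```text
(array([0.54530431, 0.04938157, 0.15158146]), np.float64(0.00014552366819687665))
w1 ((338.56927490234375, 64.19872283935547), (129.8095245361328, 22.863866806030273), 82.09283447265625) (327, 0, 32, 129)
0 332.0900827548214 [0.5658 0.1456 0.15  ]
128 351.65045839292515 [0.5438 0.0526 0.15  ]
w2 ((324.0, 248.0), (98.0, 14.0), 90.0) (317, 199, 15, 99)
199 323.4529719200476 [0.5656 0.1488 0.15  ]
297 324.65196844729553 [0.5452 0.0509 0.15  ]
```

Emit:
drive_tool(
  steps=[60,0,0,-30,0.4,60,0,0,-30,0,60,-0.5,0,-30,0,50,0,0,-30,0,50,0,0,-30,0],
  grip_force=60,
)

```text
clock: 2.7
position: [0.5608, 0.1259, 0.1768]
tool_rot: [-1.571, 0.0, -0.212]
force: [0.6, 0.4, -0.3]
grip_width: 0.0502
```

Emit:
drive_tool(
  steps=[40,0,0,-20,0,40,0,0,-13,0,0,0,0,0,0,0,0,0,0,0,0,0,0,0,0],
)

```text
clock: 3.12
position: [0.5618, 0.1263, 0.1465]
tool_rot: [-1.57, -0.001, -0.212]
force: [0.7, -0.2, -1.4]
grip_width: 0.008
```

Emit:
drive_tool(
  steps=[0,0,0,0,0,0,0,0,0,0,0,0,0,0,0,0,0,0,0,0,0,0,0,0,0],
)

```text
clock: 3.53
position: [0.5619, 0.1263, 0.1461]
tool_rot: [-1.57, -0.002, -0.212]
force: [2.9, 0.0, 6.9]
grip_width: 0.0081
```

Emit:
drive_tool(
  steps=[0,0,0,5,0,0,0,0,10,0,0,0,0,15,0,0,0,0,20,0,0,0,0,20,0],
)

```text
clock: 3.95
position: [0.5607, 0.126, 0.2166]
tool_rot: [-1.571, 0.001, -0.212]
force: [0.4, -1.1, -1.6]
grip_width: 0.0082
```

```bash
python3 - <<'E'
from h import *
s=monitor.observe();print(s['force'],s['position'],s['grip_width'])
d=snap('wrist','w3');e=snap('side','s3')
a=np.hstack([cv2.resize(d['frame'],(400,300)),cv2.resize(e['frame'][180:330,220:420],(400,300),interpolation=2)])
cv2.imwrite('pics/v3.png',a[:,:,::-1])
E
```

```text
[ 0.38676449 -1.09299307 -1.58380802] [0.56071912 0.1260396  0.21655948] 0.008179462158527225
```

View pics/v3.png

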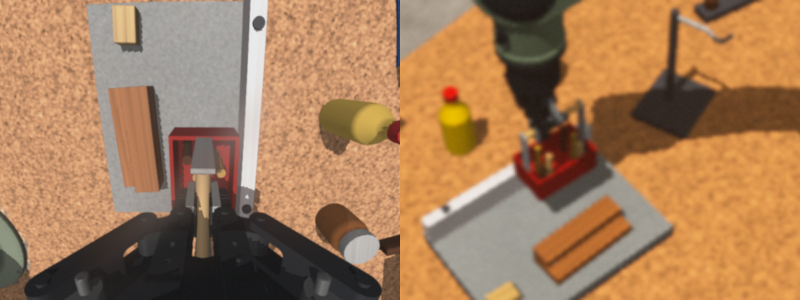

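Caddy lifted clear and hanging straight: the handle sits between the pads in the wrist view near (203,200). In the side crop the hook slopes from the post top (675,12) to its tip (728,38).

```bash
python3 - <<'E'
from h import *
t,s=load('top0'),load('s3')
print('tip',two(t,(408.8,278.8),s,(384,199)));print('post',two(t,(402.9,245),s,(357.5,186)))
print('pred seat/tip side',proj(s,(.469,-.2105,.21)),proj(s,(.445,-.214,.226)),'top',proj(t,(.445,-.214,.226)))
a,b=load('w1')['frame'],load('w2')['frame']
A=cv2.resize(a[0:150,290:390],(400,600),interpolation=2);B=cv2.resize(b[170:320,280:380],(400,600),interpolation=2)
cv2.imwrite('pics/dw.png',np.hstack([A,B])[:,:,::-1])
E
```

```text
tip (array([ 0.45662948, -0.21487346,  0.2129178 ]), np.float64(0.0029496004330148485))
post (array([ 0.54575948, -0.19368734,  0.23283787]), np.float64(0.006935508068558743))
pred seat/tip side [380.43252058 198.70452075] [387.73796788 197.8239397 ] top [409.01148952 282.63754853]
```

View pics/dw.png

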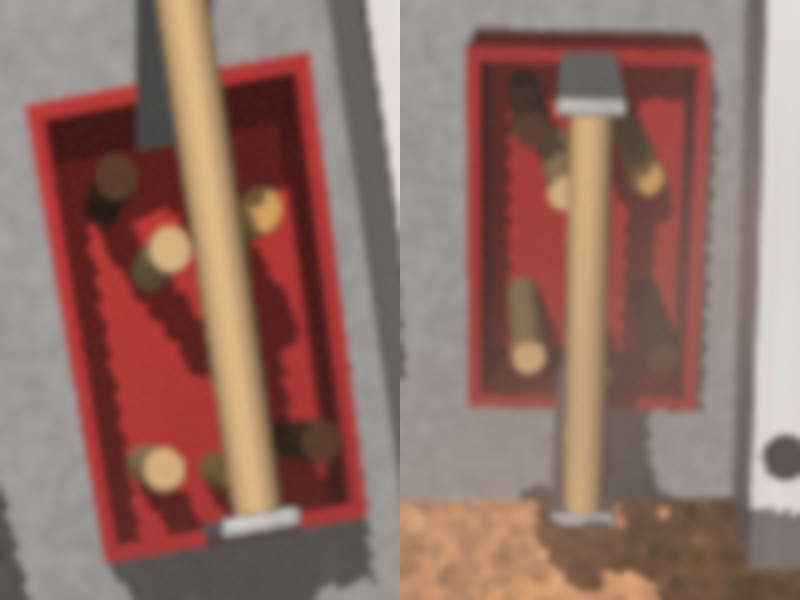

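```bash
python3 - <<'E'
from h import *
a,b=load('w1'),load('w2')
A=lambda u,v:(290+u/4,v/4);B=lambda u,v:(280+(u-400)/4,170+v/4)
for p,q in [((163,468),(528,358)),((168,250),(560,190)),((262,210),(650,180))]: print(two(a,A(*p),b,B(*q)))
E
```

```text
(array([0.5339841 , 0.07012893, 0.08528683]), np.float64(0.0003837395223450237))
(array([0.55462889, 0.11671629, 0.08176785]), np.float64(0.0007515252746992569))
(array([0.57950406, 0.1151411 , 0.08479328]), np.float64(0.0011768164947249925))
```

Dowel tops stand about 55 mm above the caddy's underside, so the hook has room. Next I'll carry the caddy to a standoff in front of the hook.

Emit:
drive_tool(
  steps=[0,-25,-12,6,1,0,-34,-16,6,2,0,-36,-16,6,2,0,-36,-16,6,2,0,-30,-16,6,2],
)

```text
clock: 4.47
position: [0.3973, 0.0493, 0.245]
tool_rot: [-1.572, 0.001, -0.053]
force: [0.8, -0.3, -0.8]
grip_width: 0.0078
```

Emit:
drive_tool(
  steps=[0,-5,-30,0,2,0,-2,-35,0,2,0,-2,-35,0,2,0,-2,-35,0,2,0,-2,-35,0,2.3],
)

```text
clock: 4.88
position: [0.3863, -0.1216, 0.2455]
tool_rot: [-1.571, 0.0, 0.126]
force: [2.3, 0.3, -1.4]
grip_width: 0.0079
```

Emit:
drive_tool(
  steps=[0,-1,-30,0,2,0,0,-25,0,2,0,0,-15,0,0,0,0,-7,0,0,0,0,0,0,0],
)

```text
clock: 5.3
position: [0.3858, -0.1978, 0.2451]
tool_rot: [-1.571, 0.0, 0.192]
force: [0.3, 0.6, -2.5]
grip_width: 0.008
```

```bash
python3 - <<'E'
from h import *
s=monitor.observe();print(s['force'],s['position'],s['tool_rot'],s['grip_width'])
d=snap('wrist','w4');e=snap('side','s4');f=snap('top','t4')
c=f['frame'][200:300,360:460]
print([proj(d,p) for p in [(.469,-.2105,.21),(.445,-.214,.226),(.546,-.198,.23)]])
a=np.hstack([cv2.resize(d['frame'],(400,300)),cv2.resize(e['frame'][150:270,310:470],(400,300),interpolation=2)])
cv2.imwrite('pics/v4.png',a[:,:,::-1])
E
```

```text
[ 0.2566909   0.58173423 -2.50822536] [ 0.38576471 -0.19778648  0.24511346] [-1.57051508e+00  4.66068442e-04  1.92176790e-01] 0.00799160886226214
[array([464.96358086, 332.8454165 ]), array([431.47641855, 348.44501952]), array([620.05181216, 354.50264601])]
```

View pics/v4.png

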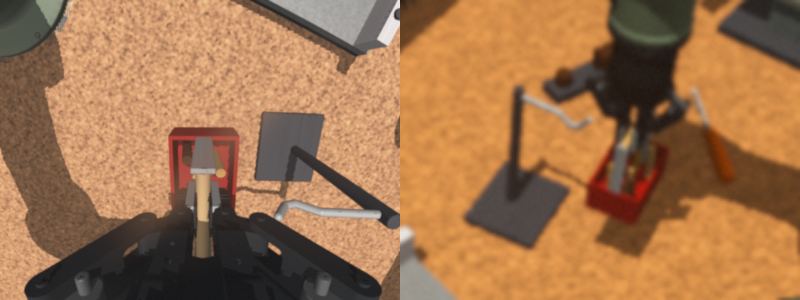

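The wrist view shows the hook: tip near (448,344), post top near (629,349), both full-size pixels. The tip is 10–17 px from the prediction, so I'm zooming in.

```bash
python3 - <<'E'
from h import *
d=load('w4')['frame'];a=cv2.resize(d[290:390,420:640],(792,360),interpolation=2)
cv2.imwrite('pics/w4z.png',a[:,:,::-1])
E
```

```text
(no output)
```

View pics/w4z.png

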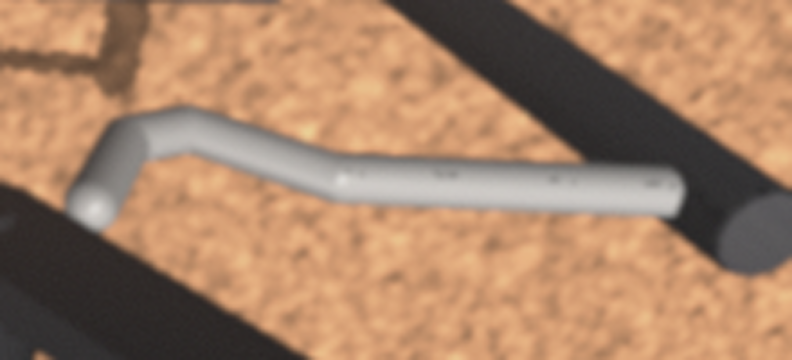

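```bash
python3 - <<'E'
from h import *
d=load('w4')
for n,p,z in [('tip',(445.6,347.8),.222),('v1',(456.1,327.5),.196),('v2',(471.4,325.6),.196),('bend',(514.4,339.4),.214),('end',(606.7,342.8),.214),('post',(632.5,355.3),.23)]:
    print(n,onz(d,*p,z).round(4))
t=load('top0')
print('tip two',two(t,(408.8,278.8),d,(445.6,347.8)),'post two',two(t,(402.9,245),d,(632.5,355.3)))
print(proj(t,onz(d,445.6,347.8,.222)),proj(t,onz(d,632.5,355.3,.23)))
E
```

```text
tip [ 0.4544 -0.2147  0.222 ]
v1 [ 0.4708 -0.2154  0.196 ]
v2 [ 0.4797 -0.2124  0.196 ]
bend [ 0.4961 -0.2074  0.214 ]
end [ 0.5529 -0.2003  0.214 ]
post [ 0.5537 -0.1974  0.23  ]
tip two (array([ 0.45483888, -0.2144821 ,  0.22174793]), np.float64(0.0009660882992194791)) post two (array([ 0.54257922, -0.19378486,  0.23861688]), np.float64(0.0018551271867706222))
[409.05463793 279.07564306] [403.40898318 241.02704388]
```

Emit:
drive_tool(
  steps=[0,15,2,-2,-0.5,0,20,3,-2,-0.5,0,22,3,-1,0,0,20,3,0,0,0,9.6,1.4,0,0],
)

```text
clock: 5.87
position: [0.4749, -0.1824, 0.2403]
tool_rot: [-1.57, -0.001, 0.18]
force: [-0.1, 1.0, -2.1]
grip_width: 0.0078
```

Emit:
drive_tool(
  steps=[0,0,0,-6,0,0,0,0,-7,0,0,0,0,-7,0,0,0,0,-5,0,0,0,0,-3,0],
)

```text
clock: 6.28
position: [0.4718, -0.1847, 0.2114]
tool_rot: [-1.57, 0.001, 0.176]
force: [0.2, 0.1, -1.9]
grip_width: 0.008
```

```bash
python3 - <<'E'
from h import *
s=monitor.observe();print(s['force'],s['moment'],s['position'],s['tool_rot'],s['grip_width'])
d=snap('wrist','w5');e=snap('side','s5')
a=np.hstack([cv2.resize(d['frame'][180:480,160:560],(400,300)),cv2.resize(e['frame'][150:270,310:470],(400,300),interpolation=2)])
cv2.imwrite('pics/v5.png',a[:,:,::-1])
E
```

```text
[ 0.16002185  0.08990169 -1.91104436] [ 0.07515011  0.0152277  -0.0325806 ] [ 0.47178471 -0.18466114  0.21144056] [-1.57049527e+00  1.13406696e-03  1.76403588e-01] 0.008027455671616593
```

View pics/v5.png

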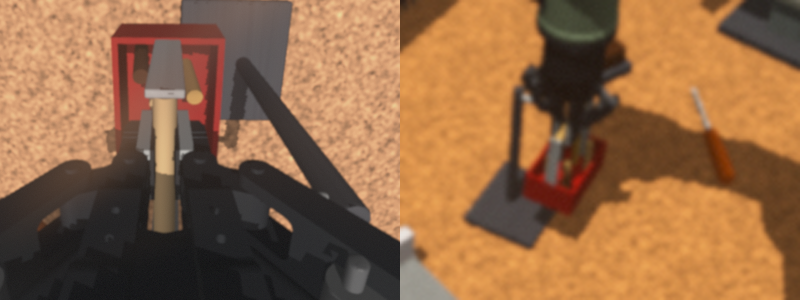

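The caddy is above the valley with the post to its right; the gripper hides the hook itself. I'll lower slowly and watch for the weight to come off.

Emit:
drive_tool(
  steps=[0,0,0,-1.5,0,0,0,0,-1.5,0,0,0,0,-1,0,0,0,0,-1,0,0,0,0,0,0],
)

```text
clock: 6.8
position: [0.4727, -0.1845, 0.2072]
tool_rot: [-1.571, 0.0, 0.177]
force: [-0.7, 0.2, -2.8]
grip_width: 0.008
```

Emit:
drive_tool(
  steps=[0,0,0,-1,0,0,0,0,-0.5,0,0,0,0,-0.5,0,0,0,0,0,0,0,0,0,0,0],
)

```text
clock: 7.22
position: [0.4729, -0.1845, 0.2055]
tool_rot: [-1.571, -0.0, 0.177]
force: [-1.1, 1.1, 3.8]
grip_width: 0.008
```

Contact came at the expected height (weight off, +3.8 N). Opening now.

Emit:
drive_tool(
  steps=[14,0,0,0,0,20,0,0,0,0,28,0,0,0,0,34,0,0,0,0,40,0,0,0,0],
)

```text
clock: 7.63
position: [0.4727, -0.1845, 0.2052]
tool_rot: [-1.571, 0.0, 0.177]
force: [0.6, -0.4, 0.7]
grip_width: 0.0399
```

```bash
python3 - <<'E'
from h import *
s=monitor.observe();print(s['force'],s['position'],s['grip_width'])
d=snap('wrist','w6');e=snap('side','s6')
a=np.hstack([cv2.resize(d['frame'][180:480,160:560],(400,300)),cv2.resize(e['frame'][150:270,310:470],(400,300),interpolation=2)])
cv2.imwrite('pics/v6.png',a[:,:,::-1])
E
```

```text
[ 0.59355136 -0.37594248  0.69592658] [ 0.47273057 -0.18450048  0.20524325] 0.03988657654739046
```

View pics/v6.png

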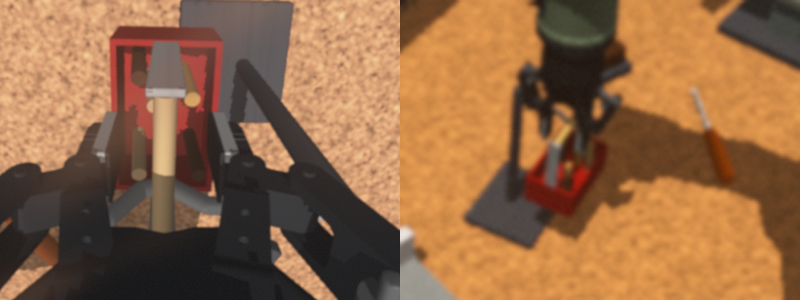

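It hangs: the hook passes under the middle of the bar on both sides, at (160,185) in the wrist view, and the pads are clear. Next I'll rise and go over the rail.

Emit:
drive_tool(
  steps=[40,0,0,15,0,40,0,0,25,0,40,0,0,30,0,40,0,0,30,0,40,0,0,20,0],
)

```text
clock: 8.15
position: [0.4731, -0.1844, 0.3279]
tool_rot: [-1.572, -0.002, 0.177]
force: [1.1, 0.5, 0.8]
grip_width: 0.04
```

Emit:
drive_tool(
  steps=[50,-3,34,0,7,50,-3,34,0,7,50,-3,34,0,7,50,-3,34,0,7,50,-3,34,0,7],
)

```text
clock: 8.57
position: [0.4573, -0.0131, 0.3255]
tool_rot: [-1.571, 0.0, 0.794]
force: [0.2, -0.0, -0.0]
grip_width: 0.0501
```

Emit:
drive_tool(
  steps=[50,-3,34,-10,7,50,-3,34,-20,7,50,-3,34,-20,7,50,-3,34,-20,7,50,-3,30,-10,7],
)

```text
clock: 8.98
position: [0.4417, 0.1532, 0.2436]
tool_rot: [-1.57, 0.0, 1.405]
force: [1.1, -0.3, 0.8]
grip_width: 0.0504
```

```bash
python3 - <<'E'
from h import *
s=monitor.observe();print(s['qpos'],s['force'],s['position'],s['tool_rot'],s['grip_width'])
d=snap('wrist','w7');e=snap('side','s7')
for p in [(.4584,.1493,.05),(.494,.144,.07),(.435,.153,.05),(.616,.139,.08)]: print(proj(d,p))
cv2.imwrite('pics/v7.png',d['frame'][:,:,::-1])
E
```

```text
[ 0.25483876  0.38871701 -0.90213677  1.96826538  0.37093272  0.95916346
  0.57586108] [ 1.12236588 -0.26199033  0.82846188] [0.44166238 0.15317603 0.2436418 ] [-1.56966862e+00  2.04165623e-04  1.40515935e+00] 0.050432144456810934
[323.89741863 236.04999634]
[324.49209405 277.13946536]
[323.70992285 212.89096817]
[338.51742006 385.05271556]
```

View pics/v7.png

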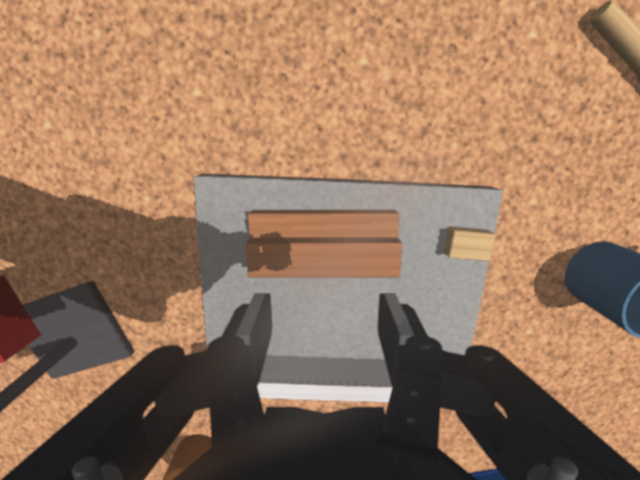

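The rail is right below: rebate corner line from about (247,239) to (402,239), front edge y≈212, top back edge y≈277, fence at y≈385. The offcut at (472,244) is clear of the rail.

```bash
python3 - <<'E'
from h import *
d=load('w7')
g=cv2.cvtColor(d['frame'],cv2.COLOR_RGB2GRAY).astype(float)
def line(n,r,z,sgn):
    pts=[]
    for x in range(300,396,4):
        col=cv2.GaussianBlur(g[r[0]:r[1],x-1:x+2].mean(1)[:,None],(1,3),0)[:,0]; gr=np.gradient(col)*sgn; pts.append((x,r[0]+np.argmax(gr)))
    vx,vy,x0,y0=cv2.fitLine(np.float32(pts),5,0,.01,.01).ravel()
    y=lambda x:y0+(x-x0)*vy/vx
    A,B=onz(d,251,y(251),z),onz(d,399,y(399),z)
    print(n,round(y(251),1),round(y(399),1),A.round(4),B.round(4),((A+B)/2).round(4),'yaw',np.degrees(np.arctan2(*(B-A)[1::-1])).round(2)-90)
line('front',(203,222),.05,-1)
line('corner',(232,247),.05,-1)
line('back',(268,287),.07,1)
for x in(280,310,340,370): print(x,g[355:402:1,x].round().astype(int).tolist())
E
```

```text
front 209.0 209.0 [0.4194 0.0833 0.05  ] [0.4431 0.2265 0.05  ] [0.4313 0.1549 0.05  ] yaw -9.409999999999997
corner 237.0 237.0 [0.4474 0.0768 0.05  ] [0.4717 0.2237 0.05  ] [0.4595 0.1502 0.05  ] yaw -9.409999999999997
back 278.0 278.0 [0.4832 0.0727 0.07  ] [0.507 0.216 0.07 ] [0.4951 0.1443 0.07  ] yaw -9.409999999999997
280 [139, 122, 115, 113, 112, 115, 114, 114, 114, 113, 114, 114, 114, 113, 114, 113, 114, 114, 114, 115, 114, 116, 114, 114, 112, 113, 112, 125, 167, 209, 223, 224, 224, 225, 227, 227, 226, 225, 223, 222, 224, 225, 218, 183, 155, 155, 161]
310 [153, 143, 126, 116, 114, 115, 113, 113, 114, 114, 115, 114, 114, 113, 113, 114, 113, 114, 115, 115, 115, 115, 115, 113, 114, 110, 109, 110, 120, 154, 200, 221, 223, 223, 224, 225, 225, 225, 223, 221, 219, 220, 222, 218, 198, 175, 171]
340 [155, 152, 140, 124, 114, 112, 111, 112, 112, 111, 112, 112, 112, 111, 111, 111, 112, 111, 110, 111, 112, 112, 112, 111, 111, 110, 106, 102, 101, 110, 146, 190, 213, 219, 220, 221, 223, 224, 223, 220, 218, 217, 217, 218, 215, 196, 175]
370 [154, 154, 149, 136, 119, 110, 110, 110, 110, 109, 110, 110, 110, 112, 109, 110, 109, 109, 109, 107, 109, 111, 110, 110, 110, 111, 109, 109, 108, 107, 118, 153, 191, 215, 220, 221, 223, 223, 224, 222, 220, 219, 218, 219, 220, 214, 193]
```

Emit:
drive_tool(
  steps=[50,2,0,-35,0,50,1,-0.7,-40,0,50,0,0,-40,0,50,0,0,-35,0,50,0,0,-15,0],
)

```text
clock: 9.5
position: [0.4442, 0.1498, 0.0767]
tool_rot: [-1.567, 0.002, 1.398]
force: [-0.3, -0.3, 0.9]
grip_width: 0.0499
```

Emit:
drive_tool(
  steps=[50,0,0,-3,0,50,0,0,-2,0,50,0,0,-2,0,50,0,0,-1,0,50,0,0,0,0],
)

```text
clock: 9.92
position: [0.4464, 0.1507, 0.0732]
tool_rot: [-1.572, -0.001, 1.398]
force: [0.3, -0.1, 0.3]
grip_width: 0.0499
```

Emit:
drive_tool(
  steps=[50,0,0,-2,0,50,0,0,-2,0,50,0,0,-1.5,0,50,0,0,-1,0,50,0,0,0,0],
)

```text
clock: 10.33
position: [0.4456, 0.1508, 0.0656]
tool_rot: [-1.571, 0.0, 1.399]
force: [-0.2, 0.6, 0.7]
grip_width: 0.0502
```

```bash
python3 - <<'E'
from h import *
s=monitor.observe();print(s['force'],s['position'])
d=snap('wrist','w8');g=d['frame'].astype(int)
print(proj(d,(.4595,.1502,.05)),proj(d,(.435,.1545,.05)))
p=s['position'];print([proj(d,p+np.array([-.16*k,.986*k,-.012])).round() for k in(-.025,.025)])
E
```

```text
[-0.22627269  0.64786749  0.68035386] [0.44564919 0.15075278 0.06562626]
[329.30548509 331.571924  ] [329.72300203 285.68712072]
[array([276., 326.]), array([377., 295.])]
```

Emit:
drive_tool(
  steps=[50,2,-0.4,0,0,50,3,-0.6,0,0,50,4,-0.8,0,0,50,4,-0.8,0,0,50,4,-0.8,0,0],
)

```text
clock: 10.8
position: [0.4632, 0.1473, 0.0658]
tool_rot: [-1.571, -0.0, 1.398]
force: [-2.2, 0.2, 0.8]
grip_width: 0.0498
```

```bash
python3 - <<'E'
from h import *
s=monitor.observe();print(s['force'],s['moment'],s['position'],s['tool_rot'])
d=snap('wrist','w9');e=snap('side','s9')
a=np.hstack([cv2.resize(d['frame'],(400,300)),cv2.resize(e['frame'][230:350,220:380],(400,300),interpolation=2)])
cv2.imwrite('pics/v9.png',a[:,:,::-1])
E
```

```text
[-2.24749498  0.23890875  0.84775165] [0.0654872  0.35209491 0.05987296] [0.4632117  0.14726787 0.0658003 ] [-1.57073336e+00 -2.82999990e-06  1.39841344e+00]
```

View pics/v9.png

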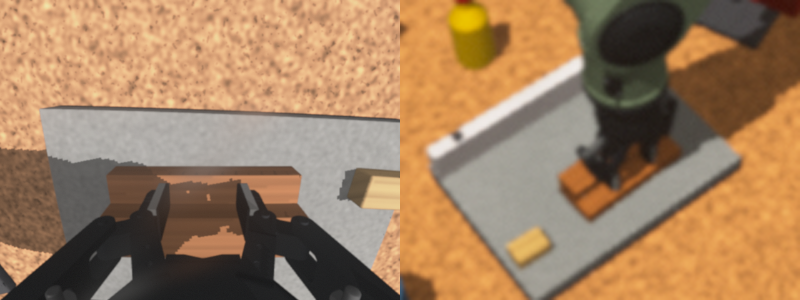

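Both fingertips stand in the rebate, pushing with about 2 N, and the offcut is clear. Sliding on towards the fence.

Emit:
drive_tool(
  steps=[50,7.8,-1.6,0,-0.2,50,7.8,-1.6,0,-0.2,50,7.8,-1.6,0,-0.2,50,7.8,-1.6,0,-0.2,50,7.8,-1.6,0,-0.2],
)

```text
clock: 11.32
position: [0.5027, 0.1392, 0.0658]
tool_rot: [-1.571, -0.0, 1.381]
force: [-2.4, 0.9, 2.0]
grip_width: 0.0501
```

Emit:
drive_tool(
  steps=[50,7.8,-1.6,0,-0.2,50,7.8,-1.6,0,0,50,7.8,-1.6,0,0,50,6.8,-1.4,0,0,50,5,-1,0,0],
)

```text
clock: 11.73
position: [0.5378, 0.1319, 0.0658]
tool_rot: [-1.571, -0.0, 1.377]
force: [-2.6, -0.3, 1.1]
grip_width: 0.0499
```

Emit:
drive_tool(
  steps=[50,3,-0.6,0,0,50,2,-0.4,0,0,50,2,-0.4,0,0,50,2,-0.4,0,0,50,1,-0.2,0,0],
)

```text
clock: 12.15
position: [0.5471, 0.1301, 0.0658]
tool_rot: [-1.571, 0.0, 1.378]
force: [-1.2, -0.1, 0.0]
grip_width: 0.0499
```

Emit:
drive_tool(
  steps=[50,2.4,-0.5,0,0,50,2.4,-0.5,0,0,50,2,-0.4,0,0,50,2,-0.4,0,0,50,2,-0.4,0,0],
)

```text
clock: 12.57
position: [0.558, 0.128, 0.0658]
tool_rot: [-1.571, -0.0, 1.378]
force: [-1.6, 0.8, 0.3]
grip_width: 0.0501
```

Emit:
drive_tool(
  steps=[50,1,-0.2,0,0,50,1,-0.2,0,0,50,1,-0.2,0,0,50,1,-0.2,0,0,50,0.5,-0.1,0,0],
)

```text
clock: 12.98
position: [0.5624, 0.1271, 0.0658]
tool_rot: [-1.571, 0.0, 1.378]
force: [-1.3, -0.5, 1.4]
grip_width: 0.05
```

Emit:
drive_tool(
  steps=[50,1,-0.2,0,0,50,1,-0.2,0,0,50,0.5,-0.1,0,0,50,0.5,-0.1,0,0,50,0,0,0,0],
)

```text
clock: 13.4
position: [0.5653, 0.1264, 0.0658]
tool_rot: [-1.571, 0.0, 1.378]
force: [-0.0, -0.3, -0.1]
grip_width: 0.0497
```

```bash
python3 - <<'E'
from h import *
s=monitor.observe();print(s['force'],s['moment'],s['position'])
E
```

```text
[-0.02462465 -0.26693356 -0.10053447] [0.01773067 0.05514621 0.0461408 ] [0.56534429 0.12643216 0.06580812]
```

Emit:
drive_tool(
  steps=[50,1,-0.2,0,0,50,0.5,-0.1,0,0,50,0.5,-0.1,0,0,50,0.5,-0.1,0,0,50,0.5,-0.1,0,0],
)

```text
clock: 13.82
position: [0.567, 0.1265, 0.0657]
tool_rot: [-1.569, 0.0, 1.378]
force: [-12.9, 4.2, 8.1]
grip_width: 0.0502
```

Emit:
drive_tool(
  steps=[50,0.5,-0.1,0,0,50,0.5,-0.1,0,0,50,0.5,-0.1,0,0,50,0.5,-0.1,0,0,50,0.5,-0.1,0,0],
)

```text
clock: 14.23
position: [0.5673, 0.1265, 0.0655]
tool_rot: [-1.565, 0.002, 1.378]
force: [-30.0, 6.3, 18.6]
grip_width: 0.0501
```

Emit:
drive_tool(
  steps=[50,-0.6,0.1,0,0,50,-0.6,0.1,0,0,50,-0.5,0.1,0,0,50,0,0,0,0,50,0,0,0,0],
)

```text
clock: 14.65
position: [0.5671, 0.1265, 0.0657]
tool_rot: [-1.567, 0.001, 1.378]
force: [-15.7, 4.2, 10.0]
grip_width: 0.0499
```

```bash
python3 - <<'E'
from h import *
s=monitor.observe();print(s['force'],s['moment'],s['position'],s['tool_rot'])
x=np.array([.981,-.195,0]);print('fwd',-s['force']@x,'along',s['force']@[.195,.981,0])
e=snap('side','s10');w=snap('wrist','w10');g=cv2.cvtColor(w['frame'],cv2.COLOR_RGB2HSV)
m=cv2.inRange(g,(5,110,60),(14,255,255))
# side view: predicted rail back top edge ends / fence line, and wood mask
xd=np.array([.981,-.195,0]);yd=np.array([.195,.981,0])
h=cv2.cvtColor(e['frame'],cv2.COLOR_RGB2HSV)
c0=s['position']+xd*.047;c0[2]=.07
for k in(-.075,.075): print('back edge end',proj(e,c0+k*yd).round(1),proj(w,c0+k*yd).round(1))
F=np.array([.616,.139,.03]);y0=(c0-F)@yd
for k in(-.075,.075): print('fence base',proj(e,F+(y0+k)*yd).round(1))
# gap along +x at left part of rail, side view profile
for k in(.04,.055,.07):
    a=c0+k*yd
    print(k,[tuple(int(v) for v in e['frame'][int(round(q[1])),int(round(q[0]))]) for q in [proj(e,a+xd*t) for t in np.arange(-.012,.021,.003)]])
E
```

```text
[-15.67674305   4.20227164  10.0020124 ] [ 0.66319148  3.4126048  -0.46427662] [0.5670568  0.12648551 0.06565481] [-1.56746664e+00  5.73722577e-04  1.37833841e+00]
fwd 16.19832790046503 along 1.065463581727127
back edge end [300.4 253.7] [168.1 413. ]
back edge end [262.8 277.3] [482.  414.3]
fence base [301.2 261.4]
fence base [264.5 284.8]
0.04 [(70, 43, 29), (91, 56, 35), (91, 56, 35), (97, 67, 49), (97, 67, 49), (110, 96, 89), (111, 102, 98), (169, 159, 153), (162, 153, 147), (212, 203, 196), (191, 181, 173)]
0.055 [(184, 107, 48), (184, 107, 48), (179, 108, 55), (179, 108, 55), (153, 113, 87), (177, 166, 160), (177, 166, 160), (229, 221, 216), (229, 221, 216), (236, 230, 226), (236, 230, 226)]
0.07 [(177, 102, 47), (183, 106, 49), (174, 103, 52), (172, 105, 58), (149, 120, 103), (149, 120, 103), (197, 188, 183), (197, 188, 183), (234, 229, 225), (237, 231, 227), (237, 231, 227)]
```

Emit:
drive_tool(
  steps=[50,-1,0.2,0,-0.3,50,-1,0.2,0,-0.2,50,-0.5,0.1,0,0,50,0,0,-1,0,50,0,0,-1,0],
)

```text
clock: 15.17
position: [0.5668, 0.126, 0.0638]
tool_rot: [-1.571, 0.0, 1.369]
force: [-0.2, 0.6, 0.2]
grip_width: 0.05
```

Emit:
drive_tool(
  steps=[50,0,0,-0.5,0,50,0,0,-0.5,0,50,0,0,-0.5,0,50,0,0,-0.5,0,50,0,0,0,0],
)

```text
clock: 15.58
position: [0.5665, 0.1261, 0.0617]
tool_rot: [-1.571, 0.0, 1.369]
force: [0.3, 0.1, -0.0]
grip_width: 0.0502
```

Emit:
drive_tool(
  steps=[50,0,0,-0.5,0,50,0,0,-0.5,0,50,0,0,-0.5,0,50,0,0,-0.5,0,50,0,0,0,0],
)

```text
clock: 16.0
position: [0.5666, 0.1262, 0.061]
tool_rot: [-1.572, 0.0, 1.369]
force: [-8.2, -3.2, 24.4]
grip_width: 0.05
```

Emit:
drive_tool(
  steps=[50,0,0,-0.3,0,50,0,0,-0.3,0,50,0,0,-0.3,0,50,0,0,0,0,50,0,0,0,0],
)

```text
clock: 16.42
position: [0.5667, 0.1263, 0.0609]
tool_rot: [-1.572, 0.001, 1.369]
force: [-12.8, -6.3, 42.4]
grip_width: 0.0503
```

Emit:
drive_tool(
  steps=[50,0,0,-0.0,0,50,0,0,0.8,0,50,0,0,0.6,0,50,0,0,0.2,0,50,0,0,0,0],
)

```text
clock: 16.83
position: [0.5666, 0.1262, 0.061]
tool_rot: [-1.571, 0.0, 1.369]
force: [-3.6, -1.4, 11.6]
grip_width: 0.05
```

```bash
cat > f.py <<'E'
from h import *
s=monitor.observe();f=s['force'];print('fwd',round(-f@[.981,-.195,0],1),'down',round(f[2],1),'along',round(f@[.195,.981,0],1),s['moment'].round(2),s['position'].round(4),s['tool_rot'].round(4))
E
python3 f.py
```

```text
fwd 3.2 down 11.6 along -2.1 [-0.35  0.79 -0.  ] [0.5666 0.1262 0.061 ] [-1.5712e+00  2.0000e-04  1.3690e+00]
```

Emit:
drive_tool(
  steps=[50,0.4,-0.1,-0.05,0,50,0.4,-0.1,-0.05,0,50,0.4,-0.1,0,0,50,0,0,0,0,50,0,0,0,0],
)

```text
clock: 17.25
position: [0.5667, 0.1262, 0.061]
tool_rot: [-1.57, 0.001, 1.369]
force: [-12.7, -1.4, 20.1]
grip_width: 0.0499
```

```bash
python3 f.py
```

```text
fwd 12.2 down 20.1 along -3.8 [-0.13  2.77  0.01] [0.5667 0.1262 0.061 ] [-1.5695e+00  8.0000e-04  1.3694e+00]
```

Emit:
drive_tool(
  steps=[50,-0.1,-0.2,0.2,0,50,-0.1,-0.2,0.25,0,50,0,0,0,0,50,0,0,0,0,50,0,0,0,0],
)

```text
clock: 17.67
position: [0.567, 0.126, 0.0611]
tool_rot: [-1.57, -0.0, 1.369]
force: [-6.3, 1.4, 8.1]
grip_width: 0.0499
```

```bash
python3 f.py
```

```text
fwd 6.4 down 8.1 along 0.1 [ 0.32  1.31 -0.12] [0.567  0.126  0.0611] [-1.5701e+00 -2.0000e-04  1.3693e+00]
```

Emit:
drive_tool(
  steps=[50,0.3,-0.06,0,0,50,0.2,-0.04,0,0,50,0,0,0,0,50,0,0,0,0,50,0,0,0,0],
)

```text
clock: 18.08
position: [0.5671, 0.126, 0.0611]
tool_rot: [-1.569, 0.0, 1.369]
force: [-9.9, 2.6, 11.3]
grip_width: 0.0502
```

```bash
python3 f.py
```

```text
fwd 10.3 down 11.3 along 0.6 [ 0.32  2.1  -0.19] [0.5671 0.126  0.0611] [-1.5694e+00  1.0000e-04  1.3694e+00]
```

Emit:
drive_tool(
  steps=[50,0,0,0,0,50,0,0,0,0,50,0,0,0,0,50,0,0,0,0,50,0,0,0,0],
)

```text
clock: 18.5
position: [0.567, 0.126, 0.061]
tool_rot: [-1.569, 0.0, 1.369]
force: [-9.9, 2.4, 10.7]
grip_width: 0.0498
```

```bash
python3 f.py; python3 - <<'E'
from h import *
s=monitor.observe();e=snap('side','s11');t=snap('top','t11')
def red(f,x0,x1,y0,y1):
    h=cv2.cvtColor(f,cv2.COLOR_RGB2HSV);m=cv2.inRange(h,(0,150,60),(6,255,255))|cv2.inRange(h,(172,120,60),(180,255,255))
    q=np.argwhere(m[y0:y1,x0:x1]);return len(q),(q.mean(0)[::-1]+[x0,y0]).round(1)
print('side caddy before/after',red(load('s6')['frame'],330,430,180,260),red(e['frame'],330,430,180,260))
print('top caddy',red(t['frame'],360,450,230,300),'expected handle px',proj(t,(.477,-.212,.21)).round(1))
xd=np.array([.981,-.195,0]);yd=np.array([.195,.981,0]);c0=s['position']+xd*.047;c0[2]=.07
for n,d in(('side',e),('top',t)):
  for k in(-.07,-.055,.055,.07):
    print(n,k,[tuple(int(v) for v in d['frame'][int(round(q[1])),int(round(q[0]))]) for q in [proj(d,c0+k*yd+xd*j) for j in np.arange(-.016,.019,.004)]])
E
```

```text
fwd 10.1 down 10.7 along 0.4 [ 0.37  2.08 -0.23] [0.567 0.126 0.061] [-1.5693e+00  1.0000e-04  1.3694e+00]
side caddy before/after (381, array([373.9, 223.5])) (343, array([374.7, 223.9]))
top caddy (303, array([401.8, 266.3])) expected handle px [407.3 270.7]
side -0.07 [(34, 27, 22), (33, 27, 22), (32, 25, 22), (34, 28, 24), (32, 27, 24), (32, 27, 24), (33, 27, 24), (32, 26, 22), (32, 28, 22)]
side -0.055 [(42, 31, 23), (35, 28, 22), (32, 27, 23), (34, 25, 22), (34, 25, 22), (34, 28, 24), (30, 24, 20), (33, 27, 22), (33, 27, 22)]
side 0.055 [(185, 108, 46), (184, 107, 50), (184, 107, 50), (178, 108, 55), (154, 113, 88), (178, 168, 161), (217, 208, 203), (228, 221, 216), (235, 229, 225)]
side 0.07 [(179, 102, 46), (176, 102, 45), (182, 106, 48), (173, 106, 60), (147, 119, 101), (147, 119, 101), (197, 187, 183), (234, 229, 224), (237, 230, 227)]
top -0.07 [(86, 89, 74), (84, 86, 72), (82, 84, 70), (75, 77, 64), (74, 74, 62), (71, 71, 59), (63, 61, 51), (68, 65, 57), (87, 82, 77)]
top -0.055 [(90, 93, 78), (89, 92, 77), (85, 88, 73), (83, 84, 70), (81, 82, 69), (79, 79, 66), (72, 71, 59), (70, 68, 57), (66, 64, 53)]
top 0.055 [(119, 115, 97), (118, 114, 95), (118, 114, 95), (117, 113, 93), (121, 116, 97), (130, 127, 105), (129, 126, 105), (135, 132, 109), (138, 135, 112)]
top 0.07 [(137, 134, 112), (138, 136, 114), (138, 135, 112), (138, 136, 113), (138, 134, 112), (136, 131, 109), (135, 132, 109), (135, 130, 108), (133, 127, 105)]
```

```bash
python3 -c "
from workcell import workorder
print(workorder.job_done())"
```

```text
the job is handed in; nothing more can be done
None
```

The caddy hangs by its handle on the hook, and the rail is against the fence, still held pressed. I handed the job in at about 18.6 s of the 59 s allowed.

- **Caddy:** I gripped it by the handle, lowered it into the hook's valley and let go. Its position in the side camera was unchanged (within 1 px) from just after release to the end.
- **Rail:** I slid it to the fence with both fingertips in the rebate. The final hold measured 10.1 N forward and 10.7 N down, steady over the last 0.4 s. While I was setting the hold, the push briefly reached 30 N forward, and later 42 N down through the fingertips.
- **Flushness:** In the side view there was no gap at the left end of the rail. The arm hid the right end, so there I rely on the two fingers pushing evenly (almost no twisting moment) and on the tool's angle matching the fence to within about half a degree.
- **Disagreement:** The hook's position from the top camera was 7–10 mm off the wrist camera's. I used the wrist camera's value, and the handle met the hook at the expected height.
- **Other things on the bench:** I didn't touch them on purpose, but I took no separate final check of their positions.

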